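Catch the idling brake disc with its locking pin

ROBOT

A 6-joint arm with a two-finger parallel gripper is mounted at the origin on the work surface. World frame = base frame: x ahead of the robot, y to its left, z up, the work surface at z = 0. Lengths are in m, angles in rad, forces in N, time in s.
With the tool pointing down it reaches from about 0.35 to 0.775 m from the base axis. Payload 7.3 kg.
Tool frame: the origin (TCP) lies at the centre of the arm's flange, where the gripper is bolted on; the fingertips stand 178 mm ahead of it and the grasp point (between the pads) lies 159 mm ahead of it (tip_extent is the distance from the TCP to the fingertips, in m); z points along the fingers, y is the line along which they close (so a half turn about z gives the same grasp; the last joint's range is limited). The gripper opens to 92 mm and grips with 3 to 60 N. Pads are 19 mm wide; open, the fingers measure 130 mm over their backs; the gripper's body (75 mm by 190 mm) begins 47 mm behind the grasp point.
Start: joints at [1.138, 0.342, 1.524, -0, 1.275, -0.146], TCP at [0.148, 0.504, 0.405] pointing down, gripper open.
Joint ranges: [-2.53, 2.53], [-0.77, 2.02], [0.04, 2.7], [-1, 4.14], [0.28, 2.66], [-3.11, 3.11]. Speed limits (rad/s): [2.57, 2.57, 3.14, 3.14, 3.14, 3.14].

INTERFACE

Orientations are given as [roll, pitch, yaw] about the fixed x, y, z axes, in that order (R = Rz(yaw) Ry(pitch) Rx(roll)).
In Python, from cell import * gives the robot as it stands.
- The arm moves only by the tool arm_command, never from a script. Its arguments are lists of equal length, an entry for each row: "xyz": the shift along the world's x, y, z in mm, a list of three; "spin": the turn about the world's z in degrees. In form: {"xyz": [[tx, ty, tz], ...], "spin": [spin, ...]}. A call has 1 to 20 rows; each row shifts and turns the commanded pose from where the row before left it; what a row does not reach is not made up. A row lasts 1/10 s, in which the tool goes at most 50 mm and 8.59 degrees, less where a joint would pass 70% of its speed; a pose out of reach is approached as far as the arm can. A call with a gripper value outside its range is refused whole. "jaw" is the opening, from -1 (shut) to 1 (fully open), set as the call begins (left out, the last holds). The fingers move at their own pace and stop on an object; "squeeze" is the grip in N (left out, the last holds). Time passes only in rows, so rows that do not move let the fingers close. It gives the time, the measured TCP pose, the force, the opening and the grip force at its end, in the units of the state.
- observe(): the state, without advancing time (a new reading comes with each control period).
- read_camera(name): name is "side" or "top"; returns a dict with "img" (400x640x3 uint8, red, green, blue), "depth" (400x640 float32, m along the optical axis (not along the pixel's ray), 0 where there is no reading), "fx", "fy", "cx", "cy" (pixels), "dist_coeffs" ([k1, k2, p1, p2, k3] as OpenCV has them; the pictures are not rectified), "world_from_camera" (4x4, takes a point from camera to world coordinates). Camera axes: x right, y up, looking along -z (the intrinsics and any distortion apply to the point x, -y, -z); pixel columns grow to the right and rows downward; lengths in m; the calibration is good to about 2 mm. A picture is of the moment at which its call begins.
- hand_in(): hands the job in; it is judged then, once.
The state is a dict: "time": time; "qpos": joint angles; "qvel": joint speeds; "joint_efforts": joint torques, N m; "tool_pos": TCP position; "tool_rot": TCP orientation; "contact_force": force on the tool from outside, world axes, zero at the start; "torque": the same for the moment, N m; "opening": finger opening in m; "grip_force": force on a finger pad.
Only numpy, scipy, OpenCV 4.12 (cv2) and the standard library are available. Lean on these libraries where they do the work, as an engineer would, in place of code of your own. Each camera call takes 0.05 s, during which the arm holds its last target. There are 200 camera calls.

TASK

Take the square-headed locking pin out of the wooden tool block and lock the turning brake disc with it: rest the pin's tip lightly on the disc's face above the fixed slot to slow the disc until its square window comes round and catches on the pin, then push the pin gently through the window to the bottom of the slot, let go and leave it standing there with the disc held still. Do not press or knock the disc hard, touch it only with the pin, and leave the other tools and parts where they are.

Things in the scene. Friction and masses are not known exactly. Their poses are not given: they have to be found in the camera images.
- pin: Plain steel locking pin, 102 mm long, upright in one of the block's three holes (which one varies), its foot 10 mm above the bench. Round shank 10 mm thick, 68 mm long, foot chamfered 1.5 x 2 mm; above it a square head 20 x 20 mm, 34 mm tall, to grip. Origin at the centre of its foot, z up to the head, x and y square to the head's flats. About 0.14 kg.
- pin_tip (a point): Centre of the pin's foot (same point as the pin's origin).
- block: Wooden tool block, 60 x 210 x 40 mm, fixed on the bench. Origin at the centre of its underside; its y axis runs along the row of three holes, which lie at y = -75, 0 and +75 mm (11 mm diameter, 30 mm deep).
- punch: Bystander: dark steel punch with a round 15 mm body, 95 mm long, upright in the block.
- drift: Bystander: brass drift with a round red handle 28 mm thick, 103 mm long, upright in the block.
- stand: Fixed stand of the disc. Origin on the bench under the disc's upright axis. On its local +x side an aluminium block (52 to 118 mm off the axis, 46 mm wide, top 72 mm above the bench) reaches out from under the rim; in its top a radial slot 12 mm wide, 20 mm deep, from 59 to 111 mm off the axis, its outer end seen past the rim.
- slot (a point): The point on the slot's floor (52 mm above the bench) where the pin's foot must stand: 70 mm from the disc's axis, in the middle of the slot's width.
- disc_hole (a point): Centre of the disc's only window, level with the disc's flat top face (92 mm above the bench, 40 mm above the slot's floor, when not pressed). The window is a square hole 14 x 14 mm, its edge stained dark, through the 6 mm thick ring, 70 mm off the axis; it turns with the disc and passes right above slot once a turn.
- disc (a joint): Angle of the steel brake disc about its upright axis (rad, grows without limit, anticlockwise from above). Flat ring of 48 to 90 mm radius on five spokes, 0.7 kg. A weak slipping drive (0.065 N m) keeps it turning at about 3 rad/s, and again soon after it is let go. About 1 N of drag at the window's radius (some 1.5 N of pressing) stalls it; less slows it in proportion.
- spindle (a joint): Height of the sprung spindle that carries the disc (m): 0 when free, negative when the disc is pressed down. About 0.4 N per mm, 10 mm of travel down to a hard stop; it pushes the disc back up around a pin standing in the window.
- tin: Bystander: grey grease tin, 70 mm across, on the bench.
- puller: Bystander: green plastic gear puller lying on the bench.
- pad: Bystander: spare brake pad, 75 x 40 mm, lying on the bench.
- wrench: Bystander: steel wrench lying on the bench.
- hammer: Bystander: hammer lying on the bench.

How it is judged:
On the way, in this order (a step that is already met when the one before it is completed fails the run):
1. the pin is drawn clear of the wooden block, in the fingers (height (world z) of pin_tip above 0.05 m and contact force between the fingers and pin above 1 N), for 0.2 s.
2. the disc is slowed below 1.5 rad/s by the pin's touch (velocity of joint disc below 1.5 rad/s and contact force between pin and disc above 0.1 N), for 0.2 s.
At the end, for the whole second after the job is handed in: The pin stands upright (within 0.2 rad), let go and at rest, through the disc's window with its foot on the slot's floor (within 4 mm in height, 7 mm sideways of slot), the window above the slot (within 8 mm) and the disc still (under 0.05 rad/s) (z of pin_tip in the frame of stand below 0.056 m and horizontal distance between pin_tip and slot below 0.007 m and horizontal distance between disc_hole and slot below 0.008 m and angle between pin's own z axis and vertical below 0.2 rad and velocity of joint disc between -0.05 and 0.05 rad/s and linear speed of pin below 0.01 m/s and contact force between the fingers and pin below 0.05 N); the robot touches nothing.
It fails at once if the pin presses or knocks the disc with more than 15 N (contact force between pin and disc above 15 N).
It fails at once if the pin is rammed into the stand with more than 25 N (contact force between pin and stand above 25 N).
It fails at once if the robot itself touches the disc (contact force between any of the fingers, the arm and disc above 1 N).
It fails at once if another tool or part is disturbed (moved 25 mm) (distance of any of punch, drift, tin, puller, pad, wrench, hammer from where it was at the start of the episode above 0.025 m).
It also fails if it takes over 54 s, if anything falls off the work surface, if the arm or the gripper's body presses on something with over 40 N, if the wrist force passes 120 N, or if a joint passes its speed limit or range.

## Working session

There is one attempt and no reset: what is moved stays moved. The work goes in short steps, Python scripts to look and compute and a tool call to move; the robot and the scene stay as the last step left them, time stands still between calls to the robot, and variables do not carry over. Pictures are saved under pics/ and viewed, at most 10 in all, crops included, and the job is handed in when it is done.

Besides the shell and the picture viewer there is one more tool, called after ">>>" as a command line: name --pt "numbers of a row" for each row, then --argument value for the rest. arm_command: Moves the arm, as the interface text tells. Its arguments: {"type":"object","properties":{"xyz":{"type":"array","items":{"type":"array","items":{"type":"number"}}},"spin":{"type":"array","items":{"type":"number"}},"jaw":{"type":"number"},"squeeze":{"type":"number"}},"required":["xyz","spin"]}

```bash
ls; mkdir -p pics
cat > h.py <<'E'
from cell import *
import numpy as np, cv2
def K(c): return np.array([[c["fx"],0,c["cx"]],[0,c["fy"],c["cy"]],[0,0,1]])
def rays(c,px):
    u=cv2.undistortPoints(np.array(px,float).reshape(-1,1,2),K(c),np.array(c["dist_coeffs"]))[:,0]
    T=np.array(c["world_from_camera"]); d=np.c_[u[:,0],-u[:,1],-np.ones(len(u))]
    return T[:3,3],d@T[:3,:3].T
def onz(c,px,z):
    o,d=rays(c,px); return o+d*((z-o[2])/d[:,2])[:,None]
def cloud(c):
    h,w=c["depth"].shape; v,u=np.mgrid[:h,:w]
    o,d=rays(c,np.c_[u.ravel(),v.ravel()])
    P=o+d*c["depth"].ravel()[:,None]; P[c["depth"].ravel()<=0]=np.nan
    return P.reshape(h,w,3)
def proj(c,P):
    T=np.linalg.inv(np.array(c["world_from_camera"])); p=np.asarray(P)@T[:3,:3].T+T[:3,3]
    p=p*[1,-1,-1]; return cv2.projectPoints(p.reshape(-1,1,3),np.zeros(3),np.zeros(3),K(c),np.array(c["dist_coeffs"]))[0][:,0]
def save(c,n): cv2.imwrite("pics/"+n,c["img"][...,::-1])
E
python3 - <<'E'
from h import *
import pickle
d={}
for n in("side","top"):
    c=read_camera(n); d[n]=c; save(c,n+"0.png"); print(n,np.round(c["world_from_camera"],3).tolist(),c["fx"])
pickle.dump(d,open("c0.pkl","wb"))
print(observe())
E
```

```text
pics
side [[-0.986, 0.079, -0.15, 0.444], [-0.169, -0.519, 0.838, 0.778], [-0.012, 0.851, 0.525, 0.58], [0.0, 0.0, 0.0, 1.0]] 429.39222243802163
top [[0.021, 0.991, -0.136, 0.407], [-1.0, 0.021, -0.0, -0.039], [0.003, 0.136, 0.991, 1.321], [0.0, 0.0, 0.0, 1.0]] 472.70880200556144
{'time': 0.1, 'qpos': array([ 1.13798478e+00,  3.42668822e-01,  1.52491963e+00,  3.15660963e-05,
        1.27540362e+00, -1.45981040e-01]), 'qvel': array([-0.00033976, -0.00320221, -0.00206547, -0.00049545, -0.00106241,
       -0.00152627]), 'joint_efforts': array([ 5.22783830e-04, -4.31995833e+01, -2.44692171e+01,  7.18765939e-02,
        5.26639796e-02, -3.40274232e-05]), 'tool_pos': array([0.14844523, 0.50345466, 0.40410675]), 'tool_rot': array([-3.14021251e+00, -2.33428116e-04,  2.85475278e+00]), 'contact_force': array([-0.96155809, -0.18959676, -0.56834482]), 'torque': array([ 0.0224428 ,  0.01392046, -0.02070544]), 'grip_force': 0.0, 'opening': 0.09167986513582563}
```

View pics/top0.png

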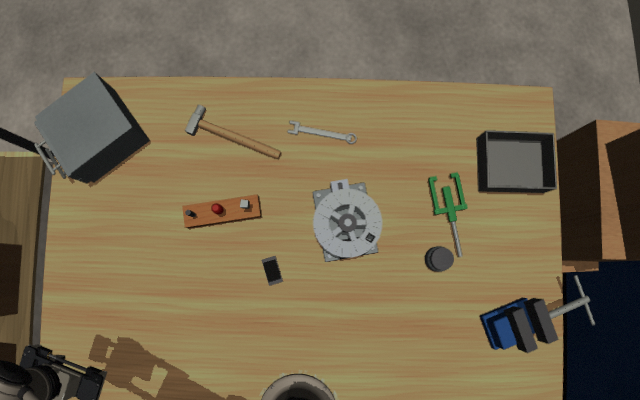

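View pics/side0.png

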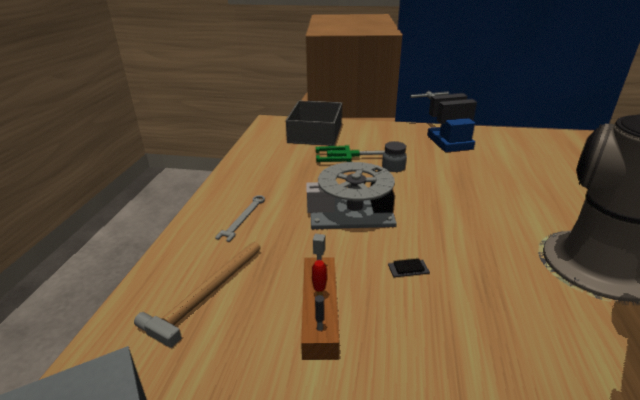

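The top view shows the pin's light square head at (244,204), the disc around (348,223), its window at (370,238), and the stand block with the slot's outer end at (340,185). In the side view the pin head is at (319,244) and the disc around (356,182).

Run:
```python
from h import *
import pickle
d=pickle.load(open("c0.pkl","rb"))
def circ(p):
    A=np.c_[2*p,np.ones(len(p))]; s=np.linalg.lstsq(A,(p**2).sum(1),rcond=None)[0]; return s[:2],np.sqrt(s[2]+s[0]**2+s[1]**2)
for n,c in d.items():
    P=cloud(c); z=P[...,2]
    # disc
    g=onz(c,[[348,223]],.092)[0] if n=="top" else onz(c,[[356,182]],.092)[0]
    m=(np.hypot(P[...,0]-g[0],P[...,1]-g[1])<.11)&(abs(z-.092)<.008)
    m=m.astype(np.uint8); k=cv2.connectedComponentsWithStats(m)
    m=(k[1]==1+np.argmax(k[2][1:,4])).astype(np.uint8)
    ct=max(cv2.findContours(m,0,1)[0],key=cv2.contourArea)[:,0]
    w=onz(c,ct,.092)[:,:2]; ce,r=circ(w)
    for _ in range(5):
        e=np.hypot(*(w-ce).T)-r; q=w[abs(e-np.median(e))<.004]; ce,r=circ(q)
    print(n,"disc",ce,r,len(q),len(w), "zmed",np.nanmedian(z[m>0]))
    # pin head
    g=onz(c,[[244,204]],.112)[0] if n=="top" else onz(c,[[319,240]],.112)[0]
    mm=(np.hypot(P[...,0]-g[0],P[...,1]-g[1])<.03)&(z>(.1))
    vv,uu=np.nonzero(mm); print(n,"pin g",g,"px",uu.mean(),vv.mean(),len(uu),np.nanmedian(z[mm]),P[mm][:,:2].mean(0))
    # block
    mm=(np.hypot(P[...,0]-g[0],P[...,1]-g[1])<.25)&(abs(z-.04)<.006)
    if n=="top":
        k=cv2.connectedComponentsWithStats(mm.astype(np.uint8)); i=k[1]==1+np.argmax(k[2][1:,4])
        ct=max(cv2.findContours(i.astype(np.uint8),0,2)[0],key=cv2.contourArea)[:,0]
        print("block",cv2.minAreaRect((onz(c,ct,.04)[:,:2]*1000).astype(np.float32)))
        # stand block
        mm=(np.hypot(P[...,0]-ce[0],P[...,1]-ce[1])<.14)&(abs(z-.072)<.006)
        vv,uu=np.nonzero(mm); print("sb",len(uu),P[mm].mean(0))
    sx=slice(160,290),slice(220,400)
t=d["top"]["img"]
a=cv2.resize(t[165:275,295:400],None,fx=5,fy=5,interpolation=cv2.INTER_CUBIC)
b=cv2.resize(t[185:235,225:265],None,fx=5,fy=5,interpolation=cv2.INTER_CUBIC)
o=np.zeros((550,725,3),np.uint8); o[:,:525]=a; o[:250,525:]=b
s=d["side"]["img"][165:215,300:340]; o[260:510,525:]=cv2.resize(s,None,fx=5,fy=5,interpolation=cv2.INTER_CUBIC)
cv2.imwrite("pics/crop0.png",o[...,::-1])
```

```text
side disc [ 0.51506432 -0.11415457] 0.09162831680899163 173 173 zmed 0.09171868657947493
side pin g [0.55574939 0.16096425 0.112     ] px 318.8759124087591 239.05109489051094 137 0.11099813246200585 [0.55715325 0.15432034]
top disc [ 0.51497021 -0.11905642] 0.08896725139196253 194 194 zmed 0.09252694836146902
top pin g [0.55459814 0.14996764 0.112     ] px 244.0142857142857 203.15714285714284 70 0.11222998493152336 [0.55683872 0.15008108]
block ((544.273193359375, 224.4031982421875), (61.33033752441406, 211.78431701660156), 10.13664722442627)
sb 139 [ 0.61548824 -0.09823016  0.07215526]
```

View pics/crop0.png

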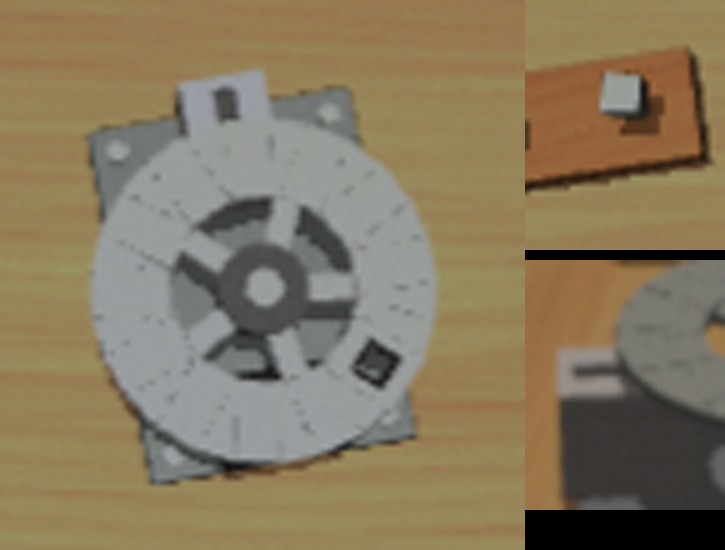

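The crop shows the pin head nearly square to the block, the window's dark edge, and the slot's dark outer end at crop (227,104), with the stand turned by roughly 10–12°. Next I'm refining these measurements.

Run:
```python
from h import *
import pickle
d=pickle.load(open("c0.pkl","rb"))
c=d["top"]; P=cloud(c); z=P[...,2]; ce=np.array([.515,-.119])
g=cv2.cvtColor(c["img"],cv2.COLOR_RGB2GRAY).astype(float); hsv=cv2.cvtColor(c["img"],cv2.COLOR_RGB2HSV)
R=np.hypot(P[...,0]-ce[0],P[...,1]-ce[1])
# disc by colour in top: low saturation, R<0.1,z>.08
m=((R<.115)&(z>.085)).astype(np.uint8)
# hub centroid: dark hub & light bolt
# slot dark pixels
for thr in(120,130,140):
    roi=np.zeros_like(g); 
    for v in range(178,192):
        for u in range(330,350):
            roi[v,u]=max(0,thr-g[v,u])
    sel=(hsv[...,1]<60)
    roi[~sel]=0
    vv,uu=np.nonzero(roi); w=roi[vv,uu]
    k=abs(uu-340.4)<4; k&=abs(vv-185.5)<5
    uc,vc=(uu[k]*w[k]).sum()/w[k].sum(),(vv[k]*w[k]).sum()/w[k].sum()
    p=onz(c,[[uc,vc]],.068)[0]; print("slot",thr,uc,vc,p,np.degrees(np.arctan2(*(p[:2]-ce)[::-1])))
print(g[178:194,330:352].astype(int))
# block front edges from light
bl=((R>.094)&(R<.135)&(abs(z-.072)<.006)).astype(np.uint8)
b=P[bl>0]; th=np.arctan2(b[:,1]-ce[1],b[:,0]-ce[0]); print("block",len(b),np.degrees(th.mean()))
ct=max(cv2.findContours(bl,0,2)[0],key=cv2.contourArea)[:,0]; print(cv2.minAreaRect((onz(c,ct,.072)[:,:2]*1000).astype(np.float32)))
# base plate
bp=((R<.16)&(z>.004)).astype(np.uint8); ct=max(cv2.findContours(bp,0,2)[0],key=cv2.contourArea)[:,0]
pl=((R<.16)&(z>.004)&(z<.03)); print("plate z",np.median(z[pl]))
pm=pl.astype(np.uint8); q=P[pl][:,:2]; print("plate rect",cv2.minAreaRect((q*1000).astype(np.float32)))
# bolts
for px in [(118/5+295-.4,151/5+165-.4),(330/5+295-.4,112/5+165-.4)]:
    print("bolt",onz(c,[px],.01)[0]-[*ce,0])
# hub
print("hub",onz(c,[[264/5+295-.4,285/5+165-.4]],.095))
# window
w=onz(c,[[377/5+295-.4,363/5+165-.4]],.092)[0]; print("win",w,np.hypot(*(w[:2]-ce)))
# pin head: top light square
mm=(np.hypot(P[...,0]-.5568,P[...,1]-.15)<.03)&(z>.09)
ct=max(cv2.findContours(mm.astype(np.uint8),0,2)[0],key=cv2.contourArea)[:,0]
print("pin rect",cv2.minAreaRect((onz(c,ct,.112)[:,:2]*1000).astype(np.float32)),z[mm].min())
k=mm&(z>.108);print(P[k].mean(0),k.sum())
```

```text
slot 120 339.7895752895753 185.47586872586874 [ 0.61555628 -0.0987598   0.068     ] 11.380560834957935
slot 130 339.78839088905215 185.4628949301984 [ 0.61559153 -0.09875612  0.068     ] 11.378687634281343
slot 140 339.7879140034863 185.424753050552 [ 0.61569534 -0.0987534   0.068     ] 11.368751401286442
[[128 130 130 129 130 130 133 130 130 130 130 131 130 130 131 133 136 133
  129 128 129 129]
 [126 128 130 131 131 131 130 131 130 132 134 138 142 142 148 150 151 146
  130 131 129 129]
 [124 126 127 127 128 135 139 141 148 151 153 153 153 154 156 157 157 150
  135 131 132 129]
 [134 141 148 150 151 152 153 155 156 156 156 156 155 156 156 156 157 152
  137 126 127 129]
 [129 155 155 156 155 157 157 155 145 116 116 133 156 156 156 158 157 153
  139 132 130 129]
 [109 130 156 158 155 156 150 122  80  68  72  84 130 156 155 156 156 155
  143 131 131 130]
 [ 92 122 155 157 155 157 155 132  78  75  75  84 123 156 157 157 156 155
  140 104 103 110]
 [ 80 111 156 155 157 156 156 140  88  75  76  76 111 156 156 157 157 155
  146 118 115 116]
 [ 60 101 155 156 156 155 156 143 100  75  77  71
[... 628 characters left out ...]
157 156 155 154 155 154 155 155 156 156 155 155
  143 132 155 156]]
block 132 11.576036974949197
((618.4743041992188, -98.36958312988281), (25.45762062072754, 45.855770111083984), 11.838356018066406)
plate z 0.012452686469411889
plate rect ((517.0639038085938, -116.78042602539062), (313.7224426269531, 313.77764892578125), 64.23494720458984)
bolt [0.08245356 0.07759575 0.01      ]
bolt [ 0.10714194 -0.04116354  0.01      ]
hub [[ 0.51624709 -0.11864849  0.095     ]]
win [ 0.47696016 -0.17825575  0.092     ] 0.07041500576629978
pin rect ((556.5680541992188, 149.32550048828125), (23.078237533569336, 21.675905227661133), 83.1281509399414) 0.09057573419937959
[0.55778439 0.15057607 0.11300368] 58
```

>>> arm_command --pt "10 -9 0" --pt "20 -18 0" --pt "26 -22.5 0" --pt "26 -22.5 0" --pt "26 -22.5 0" --pt "26 -22.5 0" --pt "26 -22.5 0" --pt "26 -22.5 0" --pt "26 -22.5 0" --pt "26 -22.5 0" --pt "26 -22.5 0" --pt "26 -22.5 0" --pt "26 -22.5 0" --pt "26 -22.5 0" --pt "26 -22.5 0" --pt "26 -22.5 0" --pt "10 -8 0" --pt "5 -3 0" --pt "0 0 -20" --pt "0 0 0" --spin '[-4, -5, -5, -5, -5, -5, -5, -5, -5, -5, -5, -5, -5, -5, -5, -5, 0, 0, 0, 0]' --jaw 1 --squeeze 25

```text
time: 2.1
tool_pos: [0.5564, 0.1512, 0.3824]
tool_rot: [-3.136, 0.001, 1.478]
contact_force: [-0.6, -0.0, 0.5]
opening: 0.0922
grip_force: 0.0
```

Run:
```python
from h import *
c=read_camera("side"); s=observe(); print(s["time"],s["tool_pos"],s["tool_rot"],s["contact_force"])
p=proj(c,[[.5574,.1505,.112]])[0].astype(int); print(p)
x,y=p; a=c["img"][y-80:y+70,x-80:x+80]
cv2.imwrite("pics/s1.png",cv2.resize(a,None,fx=4,fy=4,interpolation=cv2.INTER_CUBIC)[...,::-1])
```

```text
2.15 [0.55659866 0.15136978 0.38373916] [-3.13818183e+00  5.16328504e-04  1.47796474e+00] [-0.72195267  0.25749587  0.2952873 ]
[319 236]
```

View pics/s1.png

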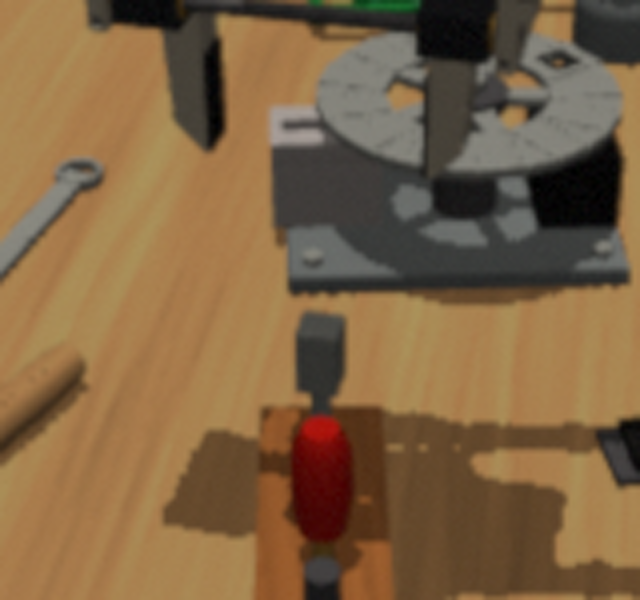

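The side view shows the head at crop (320,350), its narrow right face giving a head yaw of about −1 to −5°. The open fingers straddle it, and nothing is in the way. I descend and close.

>>> arm_command --pt "0 0 -15" --pt "0 0 -25" --pt "0 0 -25" --pt "0 0 -25" --pt "0 0 -20" --pt "0 0 -12" --pt "0 0 -5" --pt "0 0 0" --pt "0 0 0" --spin '[2, 0, 0, 0, 0, 0, 0, 0, 0]'

```text
time: 3.05
tool_pos: [0.5578, 0.1508, 0.2589]
tool_rot: [3.14, -0.0, 1.511]
contact_force: [0.6, -0.0, -0.1]
opening: 0.0916
grip_force: 0.0
```

>>> arm_command --pt "0 0 0" --pt "0 0 0" --pt "0 0 0" --pt "0 0 0" --pt "0 0 0" --pt "0 0 0" --pt "0 0 0" --pt "0 0 0" --pt "0 0 0" --pt "0 0 0" --spin '[0, 0, 0, 0, 0, 0, 0, 0, 0, 0]' --jaw -1 --squeeze 25

```text
time: 4.05
tool_pos: [0.5575, 0.1506, 0.2577]
tool_rot: [-3.142, 0.0, 1.511]
contact_force: [-0.3, 0.1, 0.3]
opening: 0.0201
grip_force: 25.0
```

>>> arm_command --pt "0 0 8" --pt "0 0 15" --pt "0 0 20" --pt "0 0 20" --pt "0 0 20" --pt "0 0 20" --pt "0 0 12" --pt "0 0 5" --pt "0 0 0" --spin '[0, 0, 0, 0, 0, 0, 0, 0, 0]'

```text
time: 4.95
tool_pos: [0.5574, 0.1506, 0.378]
tool_rot: [3.141, -0.0, 1.511]
contact_force: [-1.0, 0.0, -2.1]
opening: 0.0197
grip_force: 25.0
```

>>> arm_command --pt "1 -8 0" --pt "2 -18 0" --pt "2.5 -26 0" --pt "3 -28 0" --pt "3 -28 0" --pt "3 -28 0" --pt "3 -28 0" --pt "2.5 -28 0" --pt "2.5 -28 0" --pt "2 -18 0" --pt "1 -12 0" --pt "0.5 -5.5 0" --pt "0 0 0" --pt "0 0 0" --pt "0 0 0" --spin '[0, 0, 0, 0, 0, 0, 0, 0, 0, 0, 0, 0, 0, 0, 0]'

```text
time: 6.45
tool_pos: [0.5835, -0.104, 0.3778]
tool_rot: [3.142, -0.0, 1.512]
contact_force: [-0.1, -1.2, -2.2]
opening: 0.0198
grip_force: 25.0
```

Run:
```python
from h import *
import pickle
d={}
for n in("side","top"): d[n]=read_camera(n)
d["o"]=s=observe(); print(s["time"],s["tool_pos"],s["tool_rot"],s["contact_force"],s["opening"],s["grip_force"])
pickle.dump(d,open("c1.pkl","wb"))
f=s["tool_pos"]-[0,0,.2477]; c=d["side"]; p=proj(c,[f,f+[0,0,.068]]); print(p)
x,y=p[0].astype(int); a=c["img"][y-70:y+50,x-80:x+80]; x0=[x-80,y-70];print(x0)
cv2.imwrite("pics/s2.png",cv2.resize(a,None,fx=5,fy=5,interpolation=cv2.INTER_CUBIC)[...,::-1])
```

```text
6.55 [ 0.58349843 -0.10412958  0.377835  ] [ 3.14145958e+00 -9.21622899e-05  1.51199241e+00] [-0.0396786   0.47831913 -1.92711394] 0.0197183609974734 24.996151328086853
[[326.44529839 164.73442085]
 [326.35328994 137.42515444]]
[np.int64(246), np.int64(94)]
```

View pics/s2.png

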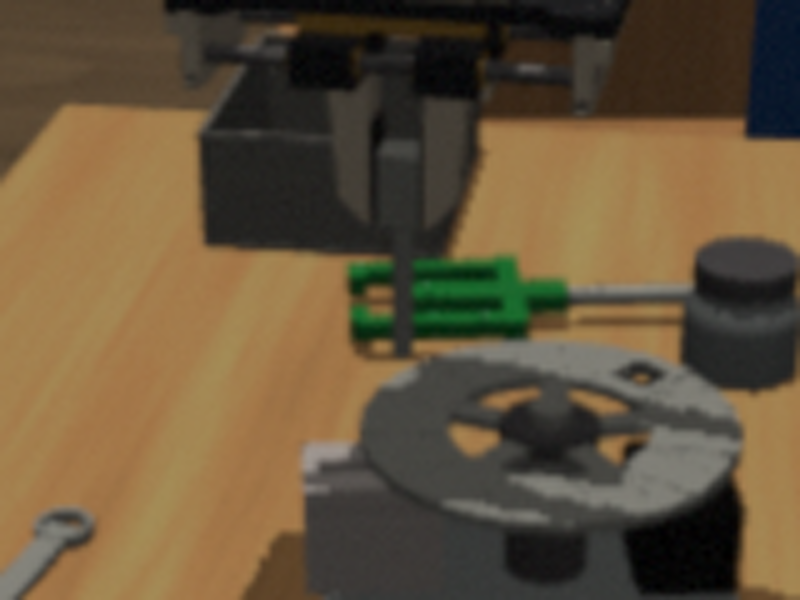

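The tip sits at crop (402,355), exactly where the tool pose puts it, so the camera and robot frames agree. I approach to just above the face.

>>> arm_command --pt "0.8 -0.3 -4" --pt "0 0 -10" --pt "0 0 -10" --pt "0 0 -6" --pt "0 0 -3" --pt "0 0 0" --pt "0 0 0" --pt "0 0 0" --pt "0 0 0" --spin '[0, 0, 0, 0, 0, 0, 0, 0, 0]'

```text
time: 7.45
tool_pos: [0.5844, -0.1052, 0.3451]
tool_rot: [3.141, 0.0, 1.511]
contact_force: [0.8, 0.3, -1.6]
opening: 0.0201
grip_force: 25.0
```

```bash
cat >> h.py <<'E'
def window(c,ce=(.5156,-.119),z=.092,full=False):
    # darkest spot on the ring at 70 mm radius: angle profile (deg, relative to slot direction 11.6)
    g=cv2.GaussianBlur(cv2.cvtColor(c["img"],cv2.COLOR_RGB2GRAY),(3,3),0)
    a=np.arange(0,360,1.); r=np.radians(a+11.6); s=0
    for R in(.066,.070,.074):
        p=proj(c,np.c_[ce[0]+R*np.cos(r),ce[1]+R*np.sin(r),np.full(360,z)]).astype(np.float32)
        s=s+cv2.remap(g,p[None,:,0],p[None,:,1],cv2.INTER_LINEAR)[0]/3.
    s=np.convolve(np.r_[s[-4:],s,s[:4]],np.ones(9)/9,"valid")
    return a[np.argmin(s)],s.min(),np.median(s),s
E
python3 - <<'E'
from h import *
for i in range(4):
    ws=[]
    for n in("side","top"):
        c=read_camera(n); ws.append((n,*np.round(window(c)[:3],0)))
    s=observe(); print(s["time"],s["tool_pos"].round(4),s["contact_force"].round(2),ws)
E
```

```text
7.55 [ 0.5843 -0.1052  0.345 ] [ 0.03  0.07 -2.07] [('side', np.float64(31.0), np.float64(43.0), np.float64(97.0)), ('top', np.float64(357.0), np.float64(30.0), np.float64(99.0))]
7.65 [ 0.5843 -0.1052  0.3449] [ 0.26 -0.02 -2.18] [('side', np.float64(45.0), np.float64(45.0), np.float64(97.0)), ('top', np.float64(357.0), np.float64(29.0), np.float64(99.0))]
7.75 [ 0.5843 -0.1052  0.3448] [ 0.04 -0.19 -0.43] [('side', np.float64(63.0), np.float64(42.0), np.float64(98.0)), ('top', np.float64(357.0), np.float64(28.0), np.float64(99.0))]
7.85 [ 0.5843 -0.1053  0.3448] [-0.    0.54 -1.51] [('side', np.float64(80.0), np.float64(44.0), np.float64(93.0)), ('top', np.float64(357.0), np.float64(30.0), np.float64(99.0))]
```

The side view tracks the window at about 3 rad/s, and it has just passed the slot. I press lightly now, while the window is far away.

>>> arm_command --pt "0 0 -2" --pt "0 0 -2" --pt "0 0 -2" --pt "0 0 -1.5" --pt "0 0 0" --spin '[0, 0, 0, 0, 0]'

```text
time: 8.35
tool_pos: [0.5842, -0.1051, 0.337]
tool_rot: [-3.141, -0.0, 1.511]
contact_force: [0.0, 0.4, -1.5]
opening: 0.0197
grip_force: 25.0
```

Run:
```python
from h import *
for i in range(4):
    c=read_camera("side"); w=window(c)
    s=observe(); print(s["time"],s["tool_pos"].round(4),s["contact_force"].round(2),np.round(w[:3]))
```

```text
8.4 [ 0.5843 -0.1051  0.3371] [-0.17  0.13 -1.5 ] [165.  42. 100.]
8.45 [ 0.5843 -0.1052  0.3373] [ 0.25  0.22 -0.61] [168.  44. 101.]
8.5 [ 0.5843 -0.1052  0.3373] [ 0.44  0.53 -0.57] [172.  50. 102.]
8.55 [ 0.5843 -0.1052  0.3373] [-0.32  0.39  0.45] [351.  52. 101.]
```

>>> arm_command --pt "0 0 0" --pt "0 0 0" --pt "0 0 -0.6" --pt "0 0 0" --pt "0 0 0" --pt "0 0 0" --spin '[0, 0, 0, 0, 0, 0]'

```text
time: 9.15
tool_pos: [0.5843, -0.1052, 0.3366]
tool_rot: [3.142, -0.0, 1.511]
contact_force: [-0.5, 0.1, -0.3]
opening: 0.02
grip_force: 25.0
```

```bash
cat >> h.py <<'E'
def win2(c):
    s=window(c)[3].copy(); s[335:]=255; s[:15]=255; i=int(np.argmin(s)); return i,int(s[i])
E
python3 - <<'E'
from h import *
for i in range(6):
    c=read_camera("side"); w=win2(c)
    s=observe(); print(s["time"],s["tool_pos"].round(4),s["contact_force"].round(2),w)
E
```

```text
9.2 [ 0.5843 -0.1052  0.3366] [ 0.5  -0.03 -0.57] (195, 58)
9.25 [ 0.5843 -0.1052  0.3367] [-0.07  0.61 -0.45] (195, 60)
9.3 [ 0.5843 -0.1052  0.3366] [-0.1  -0.1  -0.21] (195, 59)
9.35 [ 0.5843 -0.1052  0.3367] [-0.78  0.45 -1.18] (196, 59)
9.4 [ 0.5843 -0.1052  0.3366] [ 0.29  0.71 -1.2 ] (198, 60)
9.45 [ 0.5843 -0.1052  0.3366] [-0.31  0.44  0.32] (334, 61)
```

Run:
```python
from h import *
for i in range(8):
    c=read_camera("side"); s=window(c)[3]
    k=[(j,int(s[j])) for j in range(360) if s[j]<75 and s[j]==s[np.arange(j-8,j+9)%360].min()]; print(observe()["time"],k)
p=proj(c,[[.5156,-.119,.092]])[0].astype(int); x,y=p; a=c["img"][y-50:y+50,x-60:x+60]
cv2.imwrite("pics/s3.png",cv2.resize(a,None,fx=5,fy=5,interpolation=cv2.INTER_CUBIC)[...,::-1])
```

```text
9.5 [(41, 69), (42, 69), (43, 69), (200, 61), (351, 51)]
9.55 [(44, 68), (200, 60), (351, 51), (352, 51), (353, 51)]
9.6 [(43, 69), (44, 69), (45, 69), (200, 60), (352, 52), (353, 52), (354, 52)]
9.65 [(46, 69), (201, 61), (354, 51)]
9.7 [(44, 69), (45, 69), (46, 69), (201, 61), (354, 51)]
9.75 [(48, 69), (49, 69), (50, 69), (202, 61), (353, 52), (354, 52)]
9.8 [(47, 69), (203, 62), (352, 52), (353, 52)]
9.85 [(24, 69), (48, 69), (204, 64), (353, 51)]
```

View pics/s3.png

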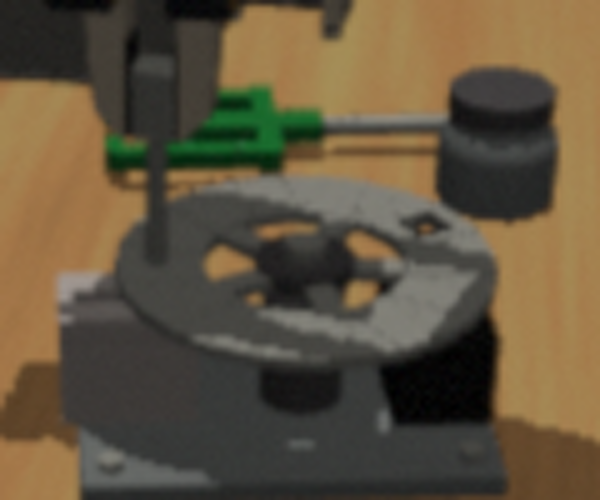

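The pin's tip is on the ring at crop (157,262), and the window at (425,225) is creeping at about 0.2 rad/s. I ease off slightly to save time, then slow it again before the catch.

>>> arm_command --pt "0 0 0.25" --pt "0 0 0" --pt "0 0 0" --pt "0 0 0" --pt "0 0 0" --pt "0 0 0" --pt "0 0 0" --pt "0 0 0" --pt "0 0 0" --pt "0 0 0" --pt "0 0 0" --pt "0 0 0" --pt "0 0 0" --pt "0 0 0" --pt "0 0 0" --spin '[0, 0, 0, 0, 0, 0, 0, 0, 0, 0, 0, 0, 0, 0, 0]'

```text
time: 11.35
tool_pos: [0.5843, -0.1052, 0.3369]
tool_rot: [3.142, 0.0, 1.511]
contact_force: [0.3, 0.5, -0.3]
opening: 0.0198
grip_force: 25.0
```

```bash
cat >> h.py <<'E'
def track(n=3):
    for i in range(n):
        c=read_camera("side"); s=window(c)[3]; o=observe()
        k=[(j,int(s[j])) for j in range(360) if s[j]<75 and s[j]==s[np.arange(j-8,j+9)%360].min()]; print(o["time"],o["tool_pos"].round(4),o["contact_force"].round(1),k)
    return c
E
python3 -c "
from h import *
track(3)"
```

```text
11.4 [ 0.5843 -0.1052  0.3369] [-0.4  0.3 -0.1] [(28, 69), (29, 69), (55, 69), (243, 66), (351, 52), (352, 52), (353, 52)]
11.45 [ 0.5843 -0.1052  0.3369] [-0.2  0.8 -0.9] [(30, 68), (55, 68), (244, 67), (352, 51)]
11.5 [ 0.5843 -0.1052  0.3369] [-0.2  0.2 -0.4] [(33, 69), (56, 69), (244, 67), (354, 52)]
```

>>> arm_command --pt "0 0 0" --pt "0 0 0" --pt "0 0 0" --pt "0 0 0" --pt "0 0 0" --pt "0 0 0" --pt "0 0 0" --pt "0 0 0" --pt "0 0 0" --pt "0 0 0" --pt "0 0 0" --pt "0 0 0" --pt "0 0 0" --pt "0 0 0" --pt "0 0 0" --pt "0 0 0" --pt "0 0 0" --pt "0 0 0" --pt "0 0 0" --pt "0 0 0" --spin '[0, 0, 0, 0, 0, 0, 0, 0, 0, 0, 0, 0, 0, 0, 0, 0, 0, 0, 0, 0]'

```text
time: 13.5
tool_pos: [0.5843, -0.1052, 0.3369]
tool_rot: [3.141, -0.0, 1.511]
contact_force: [0.6, 0.6, -1.0]
opening: 0.0202
grip_force: 25.0
```

>>> arm_command --pt "0 0 0" --pt "0 0 0" --pt "0 0 0" --pt "0 0 0" --pt "0 0 0" --pt "0 0 0" --pt "0 0 0" --pt "0 0 0" --spin '[0, 0, 0, 0, 0, 0, 0, 0]'

```text
time: 14.3
tool_pos: [0.5843, -0.1053, 0.3369]
tool_rot: [3.142, 0.0, 1.511]
contact_force: [-0.7, 0.4, -0.6]
opening: 0.0196
grip_force: 25.0
```

```bash
python3 -c "
from h import *
track(3)"
```

```text
14.35 [ 0.5843 -0.1052  0.3369] [ 0.9  0.4 -0.7] [(42, 68), (43, 68), (316, 47), (352, 52), (353, 52)]
14.4 [ 0.5843 -0.1052  0.3369] [-1.2  0.5 -0.7] [(44, 69), (45, 69), (317, 47), (353, 52)]
14.45 [ 0.5843 -0.1052  0.3369] [ 0.8  0.4 -0.7] [(44, 69), (45, 69), (46, 69), (47, 69), (320, 45), (351, 52)]
```

>>> arm_command --pt "0 0 0" --pt "0 0 0" --pt "0 0 0" --pt "0 0 0" --pt "0 0 0" --pt "0 0 0" --pt "0 0 -0.1" --pt "0 0 0" --pt "0 0 0" --pt "0 0 0" --pt "0 0 0" --pt "0 0 0" --pt "0 0 0" --pt "0 0 0" --pt "0 0 0" --pt "0 0 0" --pt "0 0 0" --pt "0 0 0" --spin '[0, 0, 0, 0, 0, 0, 0, 0, 0, 0, 0, 0, 0, 0, 0, 0, 0, 0]'

```text
time: 16.25
tool_pos: [0.5843, -0.1051, 0.3367]
tool_rot: [-3.141, -0.0, 1.511]
contact_force: [-0.2, -0.3, -2.3]
opening: 0.0197
grip_force: 25.0
```

```bash
python3 -c "
from h import *
track(3)"
```

```text
16.3 [ 0.5843 -0.1052  0.3366] [-1.   0.2 -1.4] [(55, 68), (315, 68), (358, 45)]
16.35 [ 0.5842 -0.1052  0.3366] [-0.2  0.9 -1.6] [(55, 69), (313, 69), (314, 69), (359, 45)]
16.4 [ 0.5842 -0.1052  0.3366] [-0.3  0.4 -1.2] [(55, 69), (313, 69), (314, 69), (358, 45)]
```

The vertical press is gone and the disc has stopped with the window at the pin, so it is caught. I push in gently.

>>> arm_command --pt "0 0 -1" --pt "0 0 -1" --pt "0 0 -1" --pt "0 0 -1" --pt "0 0 -1" --pt "0 0 -1" --pt "0 0 0" --pt "0 0 0" --spin '[0, 0, 0, 0, 0, 0, 0, 0]'

```text
time: 17.2
tool_pos: [0.5843, -0.1053, 0.3308]
tool_rot: [3.141, 0.0, 1.511]
contact_force: [-0.3, 1.0, -0.4]
opening: 0.0202
grip_force: 25.0
```

Run:
```python
from h import *
c=track(4)
p=proj(c,[[.5156,-.119,.092]])[0].astype(int); x,y=p; a=c["img"][y-50:y+50,x-60:x+60]
cv2.imwrite("pics/s4.png",cv2.resize(a,None,fx=5,fy=5,interpolation=cv2.INTER_CUBIC)[...,::-1])
```

```text
17.25 [ 0.5843 -0.1052  0.3308] [ 0.7  0.9 -1.1] [(4, 41), (31, 69), (32, 69), (55, 68), (56, 68), (315, 69)]
17.3 [ 0.5843 -0.1052  0.3308] [-0.1  0.4 -1.8] [(4, 41), (56, 68), (175, 74), (315, 69)]
17.35 [ 0.5843 -0.1053  0.3308] [-1.   0.5  0.1] [(4, 42), (57, 68), (315, 69)]
17.4 [ 0.5843 -0.1052  0.3308] [-0.2  1.4 -0.8] [(3, 41), (31, 69), (56, 69), (57, 69), (315, 68)]
```

View pics/s4.png

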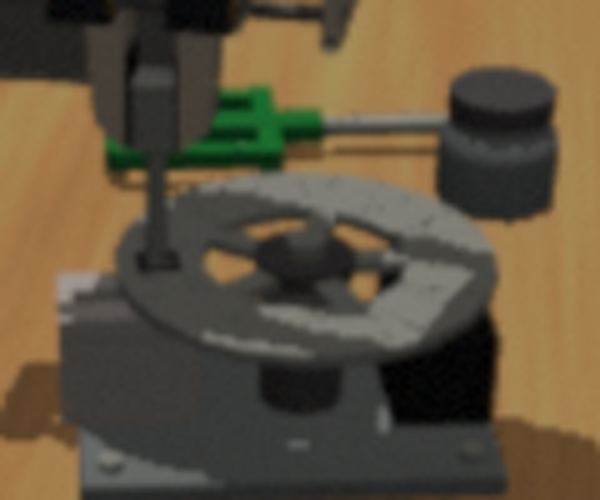

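The pin at crop (157,260) is inside the dark-edged window and the disc stands still. I go down to just above the slot, then slowly into its mouth.

>>> arm_command --pt "0 0 -2" --pt "0 0 -2" --pt "0 0 -2" --pt "0 0 -2" --pt "0 0 -1" --pt "0 0 -1" --pt "0 0 0" --spin '[0, 0, 0, 0, 0, 0, 0]'

```text
time: 18.1
tool_pos: [0.5843, -0.1052, 0.3206]
tool_rot: [-3.141, -0.0, 1.511]
contact_force: [-0.2, 1.2, -0.4]
opening: 0.0197
grip_force: 25.0
```

>>> arm_command --pt "0 0 -0.7" --pt "0 0 -0.7" --pt "0 0 -0.7" --pt "0 0 -0.5" --pt "0 0 0" --spin '[0, 0, 0, 0, 0]'

```text
time: 18.6
tool_pos: [0.5843, -0.1052, 0.3181]
tool_rot: [3.142, -0.0, 1.511]
contact_force: [0.1, 1.3, -0.2]
opening: 0.0203
grip_force: 25.0
```

```bash
python3 -c "
from h import *
track(4)"
```

```text
18.65 [ 0.5843 -0.1052  0.3182] [-0.2  1.3 -1.1] [(4, 41), (55, 69), (56, 69), (315, 69)]
18.7 [ 0.5843 -0.1052  0.3182] [ 0.3  1.2 -1.3] [(4, 42), (54, 69), (55, 69)]
18.75 [ 0.5843 -0.1052  0.3182] [ 0.1  0.9 -0.1] [(4, 42), (55, 69), (56, 69)]
18.8 [ 0.5843 -0.1052  0.3182] [ 0.7  0.7 -1.3] [(4, 42), (56, 69)]
```

>>> arm_command --pt "0 0 -0.7" --pt "0 0 -0.7" --pt "0 0 -0.7" --pt "0 0 -0.7" --pt "0 0 0" --spin '[0, 0, 0, 0, 0]'

```text
time: 19.3
tool_pos: [0.5843, -0.1052, 0.3153]
tool_rot: [-3.142, -0.0, 1.511]
contact_force: [0.8, 0.4, -1.3]
opening: 0.0199
grip_force: 25.0
```

```bash
python3 -c "
from h import *
track(4)"
```

```text
19.35 [ 0.5843 -0.1052  0.3153] [-0.   1.5 -1.6] [(4, 43), (55, 69), (315, 69)]
19.4 [ 0.5843 -0.1052  0.3154] [ 0.   0.9 -1.1] [(4, 43), (54, 69), (55, 69)]
19.45 [ 0.5843 -0.1052  0.3154] [-0.7  0.5 -2.5] [(3, 42), (4, 42), (55, 69)]
19.5 [ 0.5843 -0.1052  0.3154] [-0.7  1.3 -0.5] [(4, 42), (55, 69)]
```

>>> arm_command --pt "0 0 -1.5" --pt "0 0 -1.5" --pt "0 0 -1.5" --pt "0 0 -1.5" --pt "0 0 -1.5" --pt "0 0 -1.5" --pt "0 0 -1.5" --pt "0 0 -1.5" --pt "0 0 -1" --pt "0 0 0" --spin '[0, 0, 0, 0, 0, 0, 0, 0, 0, 0]'

```text
time: 20.5
tool_pos: [0.5843, -0.1052, 0.3022]
tool_rot: [-3.142, -0.0, 1.511]
contact_force: [-0.0, 0.7, -0.8]
opening: 0.02
grip_force: 25.0
```

>>> arm_command --pt "0 0 -0.5" --pt "0 0 -0.5" --pt "0 0 0" --pt "0 0 0" --spin '[0, 0, 0, 0]'

```text
time: 20.9
tool_pos: [0.5843, -0.1053, 0.3014]
tool_rot: [3.141, 0.0, 1.511]
contact_force: [-0.7, 0.7, -0.2]
opening: 0.0198
grip_force: 25.0
```

```bash
python3 -c "
from h import *
track(4)"
```

```text
20.95 [ 0.5843 -0.1052  0.3014] [ 0.7  0.5 -1.6] [(4, 41), (55, 69)]
21.0 [ 0.5843 -0.1053  0.3014] [-0.2  0.  -0.5] [(4, 42), (5, 42), (55, 69), (56, 69)]
21.05 [ 0.5843 -0.1052  0.3014] [-0.9  1.  -0.9] [(4, 42), (55, 69)]
21.1 [ 0.5843 -0.1052  0.3014] [ 0.9  1.  -0.9] [(4, 42), (54, 69), (55, 69)]
```

>>> arm_command --pt "0 0 -0.4" --pt "0 0 -0.4" --pt "0 0 -0.4" --pt "0 0 0" --spin '[0, 0, 0, 0]'

```text
time: 21.5
tool_pos: [0.5843, -0.1053, 0.3001]
tool_rot: [3.142, 0.0, 1.511]
contact_force: [-0.0, 0.5, -1.0]
opening: 0.0196
grip_force: 25.0
```

>>> arm_command --pt "0 0 -0.3" --pt "0 0 0" --pt "0 0 0" --spin '[0, 0, 0]'

```text
time: 21.8
tool_pos: [0.5843, -0.1052, 0.2999]
tool_rot: [3.142, -0.0, 1.511]
contact_force: [-1.7, 0.7, -0.5]
opening: 0.0195
grip_force: 25.0
```

```bash
python3 -c "
from h import *
track(3)"
```

```text
21.85 [ 0.5843 -0.1052  0.2999] [ 1.   2.  -1.2] [(3, 42), (55, 69)]
21.9 [ 0.5843 -0.1052  0.2999] [ 1.   1.4 -1.1] [(4, 42), (55, 69)]
21.95 [ 0.5843 -0.1052  0.2999] [ 0.3  0.5 -0.6] [(3, 42), (4, 42), (56, 69)]
```

>>> arm_command --pt "0 0 -0.2" --pt "0 0 0" --pt "0 0 -0.2" --pt "0 0 0" --spin '[0, 0, 0, 0]'

```text
time: 22.35
tool_pos: [0.5843, -0.1052, 0.2997]
tool_rot: [3.141, 0.0, 1.511]
contact_force: [-1.5, 1.5, 2.4]
opening: 0.0198
grip_force: 25.0
```

```bash
python3 -c "
from h import *
track(3)"
```

```text
22.4 [ 0.5843 -0.1052  0.2997] [-0.4  1.   1.5] [(4, 41), (55, 69), (56, 69)]
22.45 [ 0.5843 -0.1052  0.2997] [-1.3  1.4  0.8] [(4, 41), (55, 69)]
22.5 [ 0.5843 -0.1052  0.2997] [-0.7  1.5  2.4] [(4, 42), (56, 69), (173, 74)]
```

The foot is on the floor, with about 2.5 N more upward force. I open partway and rise straight up.

>>> arm_command --pt "0 0 0" --pt "0 0 0" --pt "0 0 0" --pt "0 0 0" --pt "0 0 0" --pt "0 0 0" --spin '[0, 0, 0, 0, 0, 0]' --jaw -0.2

```text
time: 23.1
tool_pos: [0.5843, -0.1053, 0.2994]
tool_rot: [3.142, 0.0, 1.511]
contact_force: [0.0, -0.1, -0.2]
opening: 0.0367
grip_force: 0.0
```

>>> arm_command --pt "0 0 2" --pt "0 0 4" --pt "0 0 8" --pt "0 0 14" --pt "0 0 20" --pt "0 0 25" --pt "0 0 25" --pt "0 0 20" --pt "0 0 10" --pt "0 0 0" --spin '[0, 0, 0, 0, 0, 0, 0, 0, 0, 0]'

```text
time: 24.1
tool_pos: [0.5843, -0.1052, 0.4293]
tool_rot: [3.138, 0.001, 1.511]
contact_force: [-0.1, -0.5, -0.6]
opening: 0.0366
grip_force: 0.0
```

Run:
```python
from h import *
c=track(3); P=cloud(c); q=P[(np.hypot(P[...,0]-.584,P[...,1]+.105)<.025)&(P[...,2]>.125)]; print(len(q),np.nanpercentile(q,[1,50,99],axis=0).round(4).tolist())
p=proj(c,[[.5156,-.119,.092]])[0].astype(int); x,y=p; a=c["img"][y-70:y+50,x-70:x+70]
cv2.imwrite("pics/s5.png",cv2.resize(a,None,fx=5,fy=5,interpolation=cv2.INTER_CUBIC)[...,::-1])
```

```text
24.15 [ 0.5842 -0.1052  0.4277] [-0.1  0.4 -0.1] [(5, 41), (51, 69), (52, 69), (179, 72)]
24.2 [ 0.5841 -0.1052  0.4268] [ 0.5 -0.4 -0.6] [(5, 40), (56, 68), (179, 73), (180, 73)]
24.25 [ 0.5841 -0.1052  0.4263] [-0.6 -1.   0.1] [(6, 41), (55, 69), (179, 73), (180, 73)]
456 [[0.563, -0.1274, 0.1262], [0.5879, -0.0861, 0.2878], [0.6065, -0.0804, 0.3994]]
```

View pics/s5.png

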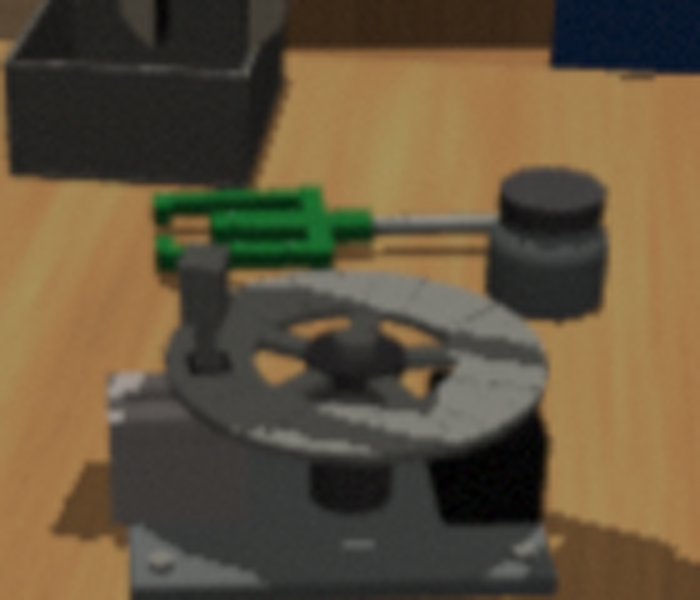

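The pin's head, at crop (205,285), stands upright through the window with the disc still. Next is a last check of stillness and tilt.

>>> arm_command --pt "0 0 0" --pt "0 0 0" --pt "0 0 0" --pt "0 0 0" --pt "0 0 0" --pt "0 0 0" --pt "0 0 0" --pt "0 0 0" --spin '[0, 0, 0, 0, 0, 0, 0, 0]'

```text
time: 25.05
tool_pos: [0.5843, -0.1052, 0.4275]
tool_rot: [3.141, 0.0, 1.511]
contact_force: [0.7, -0.6, 0.1]
opening: 0.0368
grip_force: 0.0
```

Run:
```python
from h import *
c=track(3); P=cloud(c); q=P[(np.hypot(P[...,0]-.584,P[...,1]+.105)<.03)&(P[...,2]>.125)&(P[...,2]<.165)]; print(len(q),np.nanpercentile(q,[2,50,98],axis=0).round(4).tolist())
t=q[q[:,2]>.150]; print("head top",t.mean(0))
print(hand_in())
```

```text
25.1 [ 0.5843 -0.1052  0.4275] [ 0.1 -0.5 -0.1] [(5, 41), (6, 41), (70, 71), (179, 73)]
25.15 [ 0.5843 -0.1052  0.4275] [-0.1  1.1 -0.2] [(5, 41), (179, 73)]
25.2 [ 0.5843 -0.1052  0.4275] [-0.1  1.2  1.1] [(5, 41), (52, 70), (53, 70), (179, 73), (180, 73)]
139 [[0.5734, -0.0986, 0.1258], [0.5828, -0.0847, 0.1449], [0.593, -0.08, 0.155]]
head top [ 0.58338555 -0.0893233   0.1527378 ]
the job is handed in; nothing more can be done
None
```

The job is handed in at about 25 s on the robot's clock: the pin stands let go in the slot through the window and the disc looked still. Its head leans roughly 0.15 rad by a rough depth reading (limit 0.2), and I got no verdict back.

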